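# Push the work carrier through the L-slot into the drilling station

### The job

The round steel work carrier on the drilling jig runs with a pin in an L-shaped slot. Push it by its outer rim along the first leg of the slot to the corner, then across into the second leg until it is fully home at the slot's closed end, and leave it there. Only push: do not lift the carrier out of the slot or tip it, do not touch the brass blank standing on it, and leave the chuck key on the jig and the other loose things where they are.

Things in the scene. Friction and masses are not known exactly. Their poses are not given: they have to be found in the camera images.
- base: Fixed drilling jig: square metal block, 200 x 200 x 30 mm high, an L-shaped slot 20 mm wide, 16 mm deep in its top. Origin at the centre of its underside, x and y along its edges. Slot centreline: slot_start (-45,-45) mm, along +x to (45,-45), then +y to (45,45); the slot is cut 10 mm past each. Stop bars 12 mm high on the top at (97,-45) and (45,97). Place and yaw (up to 0.4 rad) vary.
- slot_start (a point): Start end of the slot's first leg, on its centreline at the height of the jig's top (30 mm above the bench): 45 mm each way from the jig's middle.
- slot_corner (a point): The corner of the L, on the slot's centreline at the height of the jig's top; 90 mm from slot_start.
- slot_end (a point): Closed end of the second leg (the drilling station), on the slot's centreline at the height of the jig's top; 90 mm from slot_corner. With the carrier fully home its centre lies up to 2 mm beyond this point.
- carrier: Loose dark steel disc, 90 mm diameter, 28 mm thick, 0.3 to 0.7 kg, flat on the jig: its rim is 30 to 58 mm above the bench. A 16 mm pin under its middle reaches 12 mm down into the slot (2 mm play each side), nothing else holds it; a push of a few newtons slides it. Origin: centre of the disc's underside, yaw means nothing. Starts in the first leg, 0 to 25 mm from slot_start.
- blank: Round brass blank, 24 mm diameter, 24 mm high, fixed upright in the middle of the carrier (58 to 82 mm above the bench); not to be touched. Origin at the centre of its underside, on top of the carrier.
- chuck_key: Small T-shaped metal chuck key, 60 x 70 x 18 mm, lying loose on the jig's top in the corner that the slot does not reach (jig frame about x -50, y +50 mm); clear of the carrier's path by over 10 mm. Leave it. Origin at the centre of its underside.
- oil_can: Green oil can with a thin spout, 76 mm wide, 156 mm high, standing loose to the left of the jig; leave it. Origin at the centre of its underside.
- bit_case: Flat red case, 64 x 115 x 35 mm, loose on the bench to the right; leave it. Origin at the centre of its underside.
- masking_tape: Roll of masking tape, 96 mm diameter, 25 mm high, lying loose at the front left; leave it. Origin at the centre of its underside.
There are look-alikes about, which are no part of the job. What is shaped like the carrier but pink or white is not meant.

How it is judged (in metres and radians):
On the way:
1. the carrier is pushed along the first leg to the corner of the slot (x of carrier in the frame of base above 0.039 m and y of carrier in the frame of base below -0.03 m).
At the end, for the whole second after the job is handed in: The carrier lies flat and still on the jig with its pin in the slot, its centre no more than 3 mm short of slot_end along the second leg and within 5 mm of it sideways (y of carrier in the frame of base above 0.042 m and x of carrier in the frame of base between 0.04 and 0.05 m and z of carrier in the frame of base between 0.027 and 0.033 m and angle between carrier's own z axis and vertical below 0.05 rad and linear speed of carrier below 0.01 m/s); the robot touches nothing.
It fails at once if the carrier is lifted more than 6 mm off the jig (z of carrier in the frame of base above 0.036 m).
It fails at once if the carrier is tipped by more than 0.15 rad (angle between carrier's own z axis and vertical above 0.15 rad).
It fails at once if the brass blank is touched (contact force between any of the fingers, the arm and blank above 0.5 N).
It fails at once if the chuck key, oil can, red case or masking tape is moved more than 20 mm (distance of any of chuck_key, oil_can, bit_case, masking_tape from where it was at the start of the episode above 0.02 m).
It also fails if it takes over 45 s, if anything falls off the work surface, if the arm or the gripper's body presses on something with over 40 N, if the wrist force passes 120 N, or if a joint passes its speed limit or range.

### The arm

A 7-joint arm with a two-finger parallel gripper is mounted at the origin on a cart in front of the work surface, level with it; the furniture and walls round the work are solid. World frame = base frame: x ahead of the robot, y to its left, z up, the work surface at z = 0. Lengths are in m, angles in degrees, forces in N, time in s.
With the tool pointing down it reaches from about 0.425 to 0.875 m from the base axis. Payload 4.7 kg.
Tool frame: the origin (TCP) lies at the centre of the arm's flange, where the gripper is bolted on; the fingertips stand 182 mm ahead of it and the grasp point (between the pads) lies 164 mm ahead of it; z points along the fingers, y is the line along which they close (so a half turn about z gives the same grasp; the last joint's range is limited). The gripper opens to 87 mm and grips with 3 to 60 N. Pads are 19 mm wide; open, the fingers measure 117 mm over their backs; the gripper's body (75 mm by 190 mm) begins 51 mm behind the grasp point.
Start: joints at [-62.504, 18.392, -4.016, 83.108, 1.295, 78.541, -3.26], TCP at [0.292, 0.581, 0.405] pointing down, gripper open.
Joint ranges: [-163.93, 163.93], [-17.29, 119.83], [-79.2, 71.16], [3.27, 140.29], [-89.18, 269.18], [5.43, 117.66], [-154.24, 154.24]. Speed limits (degrees/s): [147.25, 147.25, 180, 180, 180, 180, 180].

### API

Orientations are given as [roll, pitch, yaw] about the fixed x, y, z axes, in that order (R = Rz(yaw) Ry(pitch) Rx(roll)).
In Python, from cell import env gives the robot as it stands. The module is installed in compiled form; this text tells all that it offers.
- The arm moves only by the tool step_arm, never from a script. Its argument "steps" is one flat list of numbers, 5 for each row, row after row: the opening, from 0 (shut) to 1 (fully open), then the shift along the tool's x, y, z in mm, then the turn about the tool's z in degrees. In form: [grip, dx, dy, dz, roll, grip, dx, dy, dz, roll, ...]. A call has 1 to 12 rows; each row shifts and turns the commanded pose from where the row before left it, along the tool's axes as they then stand; what a row does not reach is not made up. A row lasts 1/8 s, in which the tool goes at most 62.5 mm and 10.7 degrees, less where a joint would pass 70% of its speed; a pose out of reach is approached as far as the arm can. A call with a gripper value outside its range is refused whole. The fingers move at their own pace and stop on an object; "grip_force" is the grip in N (left out, the last holds). Time passes only in rows, so rows that do not move let the fingers close. It gives the time, the measured TCP pose, the force, the opening and the grip force at its end, in the units of the state.
- env.get_obs(): the state, without advancing time (a new reading comes with each control period).
- env.read_camera(name): name is "scene" or "side" or "wrist"; returns a dict with "image" (400x640x3 uint8, red, green, blue), "camera_matrix" (3x3 intrinsics, pixels), "R" (3x3) and "t" (3): a world point X has camera coordinates R X + t. Camera axes: x right, y down, z forward; pixel columns grow to the right and rows downward; lengths in m; the calibration is good to about 2 mm. A picture is of the moment at which its call begins. There is no depth.
- env.sign_off(): hands the job in; it is judged then, once.
The state is a dict: "time_s": time; "qpos": joint angles; "joint_velocities": joint speeds; "effort": joint torques, N m; "tool_pos": TCP position; "tool_rot": TCP orientation; "force": force on the tool from outside, world axes, zero at the start; "wrist_torque": the same for the moment, N m; "grip_width": finger opening in m; "grasp_force": force on a finger pad.
Only numpy, scipy, OpenCV 4.12 (cv2) and the standard library are available. Lean on these libraries where they do the work, as an engineer would, in place of code of your own. Each camera call takes 0.05 s, during which the arm holds its last target. There are 200 camera calls.

## Working session

There is one attempt and no reset: what is moved stays moved. The work goes in short steps, Python scripts to look and compute and a tool call to move; the robot and the scene stay as the last step left them, time stands still between calls to the robot, and variables do not carry over. Pictures are saved under pics/ and viewed, at most 10 in all, crops included, and the job is handed in when it is done.

Besides the shell and the picture viewer there is one more tool, called in YAML: its name, and indented under it one key for each argument. step_arm: Moves the arm, as the interface text tells. Its arguments: {"type":"object","properties":{"steps":{"type":"array","items":{"type":"number"}},"grip_force":{"type":"number"}},"required":["steps"]}

```bash
mkdir -p pics
python3 - <<'E'
from cell import env
import cv2,numpy as np,json
d={}
for n in("scene","side"):
    c=env.read_camera(n); cv2.imwrite(f"pics/{n}0.png",c["image"][:,:,::-1])
    print(n,np.round(c["camera_matrix"],1).tolist(),np.round(c["R"],4).tolist(),np.round(c["t"],4).tolist())
    d[n]={k:np.array(c[k]).tolist() for k in("camera_matrix","R","t")}
json.dump(d,open("cal.json","w"))
o=env.get_obs();print(o["time_s"],o["tool_pos"],o["tool_rot"],o["grip_width"])
E
```

```text
scene [[444.6, 0.0, 318.6], [0.0, 444.6, 199.5], [0.0, 0.0, 1.0]] [[0.8369, -0.5473, 0.0058], [-0.3145, -0.4895, -0.8133], [0.448, 0.6788, -0.5818]] [-0.4229, 0.2841, 0.9621]
side [[491.3, 0.0, 313.9], [0.0, 491.3, 197.2], [0.0, 0.0, 1.0]] [[-0.9658, -0.2591, -0.0062], [-0.0972, 0.3844, -0.918], [0.2403, -0.886, -0.3965]] [0.5686, 0.0695, 1.365]
0.1 [0.29189876 0.58057506 0.40375875] [-1.79902831e+02  7.56168582e-03  1.53314518e+02] 0.08693601724247618
```

View pics/scene0.png

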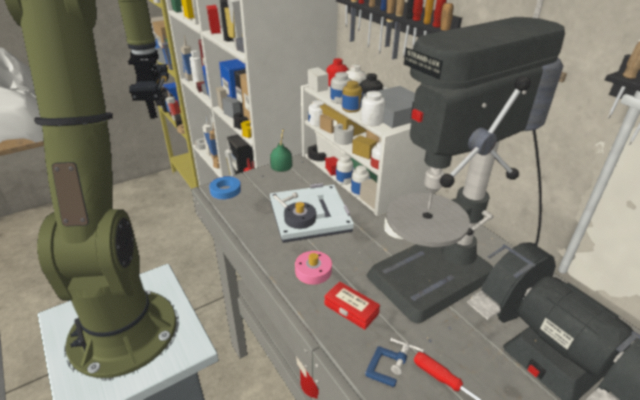

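View pics/side0.png

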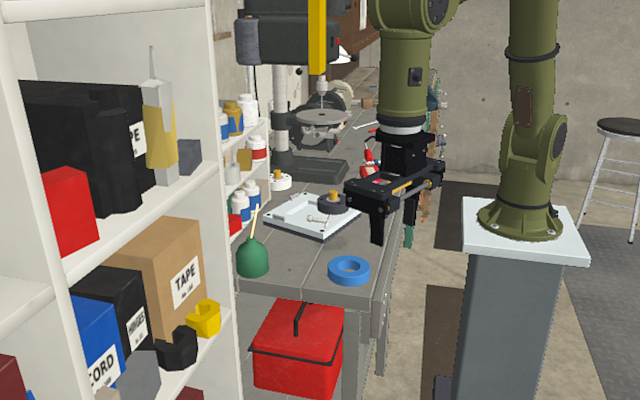

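Candidates for the carrier are the dark disc on the jig (scene 300,213), the pink disc (scene 313,266) and the white disc (side 280,182). By the description it is the dark one. The oil can is at (281,158), the tape at (225,187) and the red case at (352,306). I'll check with a close crop.

Run:
```python
import cv2,numpy as np
a=cv2.imread("pics/scene0.png")[175:250,260:360]; b=cv2.imread("pics/side0.png")[180:245,255:370]
a=cv2.resize(a,(800,600),interpolation=cv2.INTER_CUBIC);b=cv2.resize(b,(800,452),interpolation=cv2.INTER_CUBIC)
cv2.imwrite("pics/ca.png",a);cv2.imwrite("pics/cb.png",b)
```

```text
(no output)
```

View pics/ca.png

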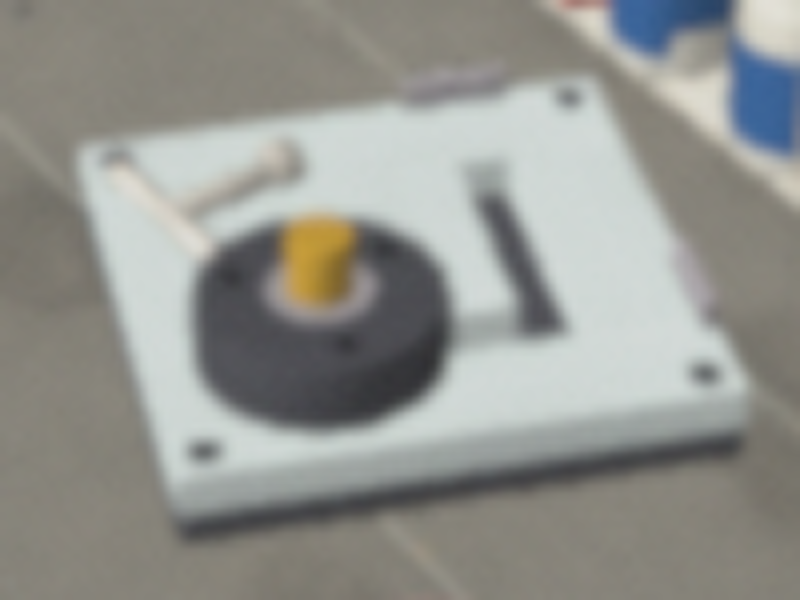

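View pics/cb.png

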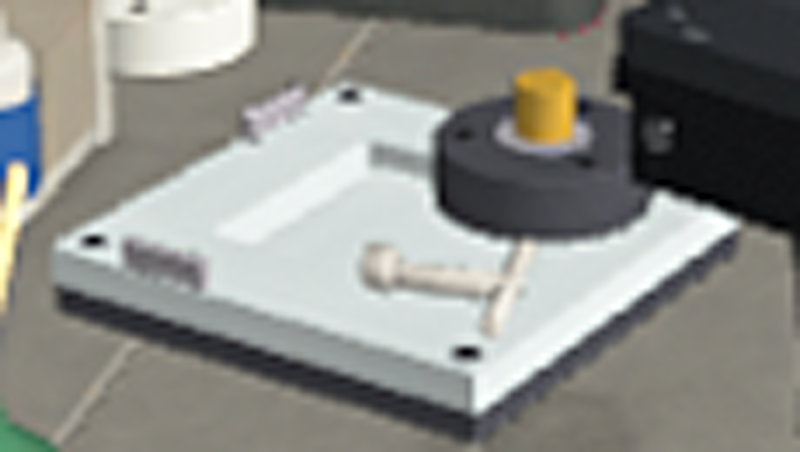

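The crop confirms it: the dark disc with the brass blank sits in the slot's first leg. I read the jig's four top corners in both views and will fit its pose from them.

```bash
cat > h.py <<'E'
import json,numpy as np
from scipy.optimize import least_squares
cal=json.load(open("cal.json"))
def proj(c,X):
    c=cal[c];p=(np.array(c["R"])@np.atleast_2d(X).T).T+np.array(c["t"]);p=p@np.array(c["camera_matrix"]).T
    return p[:,:2]/p[:,2:]
def ray(c,uv,z):
    c=cal[c];R=np.array(c["R"]);o=-R.T@np.array(c["t"]);d=R.T@np.linalg.solve(np.array(c["camera_matrix"]),[*uv,1])
    return (o+d*(z-o[2])/d[2])[:2]
E
python3 - <<'E'
from h import *
S=lambda p:np.array(p)/8+[260,175]-.44
T=lambda p:np.array(p)/6.957+[255,180]-.43
a=.1;L=np.array([[-a,a],[a,a],[a,-a],[-a,-a]])
sc=S([[80,148],[600,80],[748,385],[172,490]]);si=T([[475,380],[55,245],[350,85],[740,225]])
def W(p,q):
    c,s=np.cos(p[2]),np.sin(p[2]);return np.array(q)@np.array([[c,s],[-s,c]])+p[:2]
def f(p,cs=("scene","side")):
    X=np.c_[W(p,L),np.full(4,.03)]
    return np.concatenate([(proj(n,X)-m).ravel() for n,m in(("scene",sc),("side",si)) if n in cs])
for cs in(("scene",),("side",),("scene","side")):
    r=least_squares(f,[.6,.3,0.],args=(cs,));print(r.x,np.round(r.fun,1))
p=r.x
c,s=np.cos(p[2]),np.sin(p[2]);R=np.array([[c,-s],[s,c]])
for n,uv,z in(("scene",S([320,225]),.082),("scene",S([318,298]),.06),("side",T([546,80]),.082),("side",T([546,138]),.06)):
    w=ray(n,uv,z);print(n,w,R.T@(w-p[:2]))
for q in([-45,-45],[45,-45],[45,45]):print(q,W(p,np.array(q)/1e3))
for n,uv in(("tape scene",S([0,0])),):pass
print("can",ray("scene",(281,168),0),"tape",ray("scene",(225,188),.02),"yawdeg",np.degrees(p[2]))
E
```

```text
[ 0.55612098  0.12517618 -0.33550181] [ 0.1  0.  -0.8 -0.1  0.3  1.1  0.3 -1. ]
[ 0.55468233  0.13775942 -0.35972297] [-1.   1.2 -0.7  1.   0.5  0.7  1.4 -3.7]
[ 0.55705786  0.12891802 -0.34679014] [ 0.1 -0.9 -0.8 -0.6 -0.6  0.6 -0.6 -2.  -0.3 -0.5 -0.3 -0.1 -0.1 -0.4
  0.9 -5.3]
scene [0.50839019 0.10007117] [-0.03596592 -0.04367076]
scene [0.50121168 0.09033844] [-0.03940911 -0.05526393]
side [0.50653959 0.09878796] [-0.03727022 -0.04550656]
side [0.50464302 0.10612105] [-0.04154626 -0.03925463]
[-45, -45] [0.49944214 0.10189157]
[45, -45] [0.58408431 0.0713023 ]
[45, 45] [0.61467358 0.15594447]
can [0.61652292 0.40345428] tape [0.3976564  0.36466416] yawdeg -19.869611305461525
```

```bash
cat >> h.py <<'E'
a=.1;L=np.array([[-a,a],[a,a],[a,-a],[-a,-a]])
def W(p,q):
    c,s=np.cos(p[2]),np.sin(p[2]);return np.array(q)@np.array([[c,s],[-s,c]])+p[:2]
def J(p,w):
    c,s=np.cos(p[2]),np.sin(p[2]);return (np.array(w)-p[:2])@np.array([[c,-s],[s,c]])
E
python3 - <<'E'
from h import *
from cell import env
from scipy.spatial.transform import Rotation as Ro
S=lambda p:np.array(p)/8+[260,175]-.44
T=lambda p:np.array(p)/6.957+[255,180]-.43
sc=S([[80,148],[600,80],[748,385],[172,490]]);si=T([[475,380],[55,245],[350,85]])
def f(p):
    X=np.c_[W(p,L),np.full(4,.03)]
    return np.concatenate([(proj("scene",X)-sc).ravel(),(proj("side",X[:3])-si).ravel()])
r=least_squares(f,[.6,.3,0.],loss="soft_l1");p=r.x;print(p,np.degrees(p[2]),np.round(r.fun,1))
for n,uv,z in(("scene",S([320,225]),.082),("side",T([546,80]),.082),("side",T([546,138]),.059)):print(J(p,ray(n,uv,z)))
np.save("p.npy",p)
o=env.get_obs();R=Ro.from_euler("xyz",o["tool_rot"],degrees=True).as_matrix()
t=W(p,[-.118,-.045]);print(t,R.T@(np.r_[t,.30]-o["tool_pos"])*1000)
E
```

```text
[ 0.55687269  0.12693601 -0.34003641] -19.48265110136288 [ 0.2 -0.4 -0.7 -0.3 -0.   0.8  0.  -1.5  0.3 -0.9  0.  -0.3 -0.2 -0.6]
[-0.03674651 -0.04149658]
[-0.03806317 -0.04332353]
[-0.04107729 -0.03897794]
[0.4306206  0.12386813] [-329.03592637 -345.58539718  104.38841012]
```

step_arm:
  steps: [0,-29.9,-31.4,9.5,0,0,-29.9,-31.4,9.5,0,0,-29.9,-31.4,9.5,0,0,-29.9,-31.4,9.5,0,0,-29.9,-31.4,9.5,0,0,-29.9,-31.4,9.5,0,0,-29.9,-31.4,9.5,0,0,-29.9,-31.4,9.5,0,0,-29.9,-31.4,9.5,0,0,-29.9,-31.4,9.5,0,0,-29.9,-31.4,9.5,0,0,0,0,0,-7.2]
  grip_force: 20

```text
time_s: 1.6
tool_pos: [0.431, 0.1208, 0.2993]
tool_rot: [-179.9, -0.1, 160.3]
force: [0.5, 0.8, 0.2]
grip_width: 0.0001
grasp_force: 0.0
```

Run:
```python
from h import *
from cell import env
import cv2
p=np.load("p.npy")
c=env.read_camera("wrist")
im=c["image"][:,:,::-1].copy()
cal["wrist"]={k:np.array(c[k]) for k in("camera_matrix","R","t")}
json.dump({k:np.array(v).tolist() for k,v in cal["wrist"].items()},open("wr.json","w"))
for q,z in((L,.03),([[-.045,-.045],[.045,-.045],[.045,.045]],.03)):
    for u in proj("wrist",np.c_[W(p,np.array(q)),np.full(len(q),z)]):
        print(u); cv2.drawMarker(im,tuple(int(v) for v in np.clip(np.round(u),-999,1999)),(0,0,255),0,10)
cv2.imwrite("pics/w1.png",im)
o=env.get_obs();print(o["time_s"],o["tool_pos"],o["tool_rot"],o["force"],o["grip_width"],J(p,o["tool_pos"][:2]))
```

```text
[480.68772574 218.46645555]
[452.88229859 384.34168652]
[275.51604719 384.46251895]
[264.86219332 219.05142799]
[324.13664921 271.16016458]
[324.18775778 345.08421677]
[408.1152661  344.98656349]
1.65 [0.43077017 0.12247698 0.29963962] [-1.79951908e+02 -5.16738787e-02  1.60726959e+02] [ 0.0451841   0.55528341 -0.61891414] 0.0004405500355634406 [-0.11739502 -0.04626161]
```

View pics/w1.png

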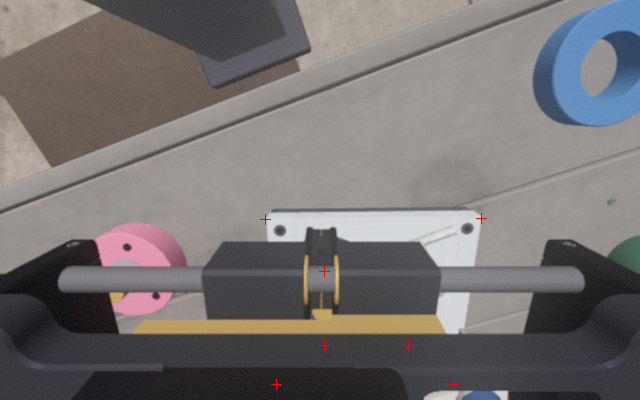

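The wrist view shows the jig's near edge at row ~211, 7 px above the predicted 218. That could be its side face. I'll check with the screw holes at (280,230) and (467,229).

Run:
```python
from h import *
p=np.load("p.npy");cal["wrist"]=json.load(open("wr.json"))
S=lambda p:np.array(p)/8+[260,175]-.44
T=lambda p:np.array(p)/6.957+[255,180]-.43
c=cal["wrist"];print("cam",-np.array(c["R"]).T@np.array(c["t"]))
print("pred z=0 edge",proj("wrist",np.c_[W(p,L[[0,3]]),[0,0]]))
for n,u in(("wrist",(280,230)),("wrist",(467,229)),("scene",S([203,450])),("scene",S([115,157])),("scene",S([570,97])),("scene",S([705,373])),("side",T([467,352])),("side",T([92,240])),("side",T([349,95]))):
    print(n,np.round(J(p,ray(n,u,.03))*1000,1))
```

```text
cam [0.35519668 0.1484432  0.2785845 ]
pred z=0 edge [[465.16092379 207.81797075]
 [270.39055383 208.37135456]]
wrist [-88.9 -86.4]
wrist [-89.5  88.8]
scene [-87.5 -88. ]
scene [-89.1  89. ]
scene [87.4 88.9]
scene [ 88.6 -86.8]
side [-87.3  87.6]
side [89.7 89.7]
side [ 90.7 -87. ]
```

Holes agree within ~1 mm, so the jig pose is good. Next I descend behind the carrier and push along the first leg.

step_arm:
  steps: [0,0,1,30,0,0,0,0,30,0,0,0,0,20,0,0,0,0,0,0,0,-8,0,0,0,0,-8,0,0,0,0,-8,0,0,0,0,-8,0,0,0,0,0,0,0,0]

```text
time_s: 2.78
tool_pos: [0.4619, 0.1145, 0.2203]
tool_rot: [180.0, 0.1, 160.5]
force: [-0.5, 0.9, -0.7]
grip_width: 0.0005
grasp_force: 0.0
```

```bash
cat >> h.py <<'E'
def look(name,crop=None,pic="side"):
    from cell import env
    import cv2
    p=np.load("p.npy");o=env.get_obs();print(o["time_s"],o["tool_pos"],o["tool_rot"][2],o["force"],"jig",J(p,o["tool_pos"][:2]))
    for n in("scene","side"):
        b=env.read_camera(n)["image"]
        h=cv2.cvtColor(b,cv2.COLOR_RGB2HSV);m=((h[...,0]>14)&(h[...,0]<28)&(h[...,1]>140)&(h[...,2]>90)).astype(np.uint8)
        u=proj(n,np.r_[p[:2],.07])[0];k,l,s,c=cv2.connectedComponentsWithStats(m)
        for i in range(1,k):
            if s[i,4]>15 and np.hypot(*(c[i]-u))<45:print(n,s[i],c[i],J(p,ray(n,c[i],.070)))
        if n==pic:
            x0,y0,w,hh=crop or (240,160,150,100);cv2.imwrite(f"pics/{name}.png",cv2.resize(b[y0:y0+hh,x0:x0+w,::-1],(750,750*hh//w),interpolation=cv2.INTER_CUBIC))
E
python3 -c "
from h import *
look('s2')"
```

```text
2.775 [0.4618742  0.11445423 0.22034207] 160.47919548256996 [-0.50407924  0.93730975 -0.68412042] jig [-0.08539617 -0.04345114]
scene [302 203   5   9  36] [303.58333333 206.63888889] [-0.02664549 -0.04579493]
side [274 170   7   8  49] [276.93877551 173.30612245] [ 0.20017376 -0.09216975]
side [327 196   8   4  22] [330.04545455 197.40909091] [-0.04020485 -0.02470408]
```

View pics/s2.png

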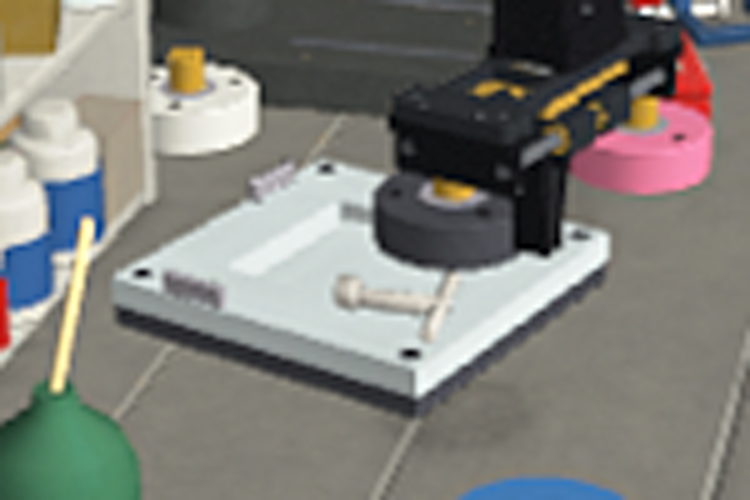

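The picture shows the finger against the carrier's rim (crop 515,235), the blank clear under the gripper body, and the chuck key undisturbed. I'll push on to the corner.

step_arm:
  steps: [0,-8,0,0,0,0,-8,0,0,0,0,-8,0,0,0,0,-8,0,0,0,0,-8,0,0,0,0,-8,0,0,0,0,-8,0,0,0,0,-8,0,0,0,0,-5,0,0,0,0,-3,0,0,0,0,0,0,0,0]

```text
time_s: 4.25
tool_pos: [0.5294, 0.0905, 0.2204]
tool_rot: [180.0, 0.0, 160.5]
force: [-0.7, -0.1, -0.4]
grip_width: 0.0004
grasp_force: 0.3
```

```bash
python3 -c "
from h import *
look('s3',(250,170,120,80),'scene')"
```

```text
4.25 [0.5294151  0.09054933 0.22038398] 160.50351379213225 [-0.67300808 -0.11591566 -0.4418792 ] jig [-0.0137497  -0.04346097]
side [325 167  18  11  47] [333.23404255 172.40425532] [ 0.05818197 -0.1959431 ]
side [274 170   7   8  50] [276.88 173.28] [ 0.20047139 -0.09225029]
side [306 191   7   3  19] [309. 192.] [ 0.03033426 -0.02412083]
```

step_arm:
  steps: [0,-2,0,0,0,0,-2,0,0,0,0,0,0,0,0]

```text
time_s: 4.72
tool_pos: [0.5329, 0.0896, 0.2204]
tool_rot: [180.0, -0.0, 160.5]
force: [-3.6, 1.9, 2.0]
grip_width: 0.0005
grasp_force: 1.9
```

step_arm:
  steps: [0,-2,0,0,0,0,0,0,0,0]

```text
time_s: 4.97
tool_pos: [0.5347, 0.0889, 0.2203]
tool_rot: [180.0, -0.0, 160.5]
force: [-3.8, 1.9, 3.6]
grip_width: 0.0002
grasp_force: 2.5
```

step_arm:
  steps: [0,-2,0,0,0,0,0,0,0,0]

```text
time_s: 5.22
tool_pos: [0.5355, 0.0888, 0.2201]
tool_rot: [-180.0, -0.2, 160.5]
force: [-9.1, 3.1, 7.3]
grip_width: 0.0004
grasp_force: 4.7
```

The force rose to about 9 N, so the carrier is at the corner stop. I'll back off and go round to the jig's -y side.

step_arm:
  steps: [0,12,0,0,0,0,14,0,0,0,0,0,-20,0,0,0,0,-30,0,0,0,0,-30,0,0,0,-20,0,0,0,0,-30,0,0,0,0,-30,0,0,0,0,0,0,0,0]

```text
time_s: 6.35
tool_pos: [0.562, -0.0079, 0.2206]
tool_rot: [-179.9, 0.2, 160.3]
force: [-0.5, -0.2, -0.9]
grip_width: 0.0006
grasp_force: 0.0
```

```bash
python3 -c "
from h import *
look('s4',(250,170,120,80),'scene')"
```

```text
6.35 [ 0.56198022 -0.00794205  0.22055932] 160.34716685412022 [-0.50297515 -0.16101398 -0.91706854] jig [ 0.04979981 -0.12545181]
side [323 156  17  10  39] [330.43589744 160.30769231] [ 0.12793774 -0.28828568]
side [274 170   7   8  50] [276.88 173.28] [ 0.20047139 -0.09225029]
side [304 184   9  10  71] [307.84507042 188.21126761] [ 0.04934772 -0.04543775]
```

View pics/s4.png

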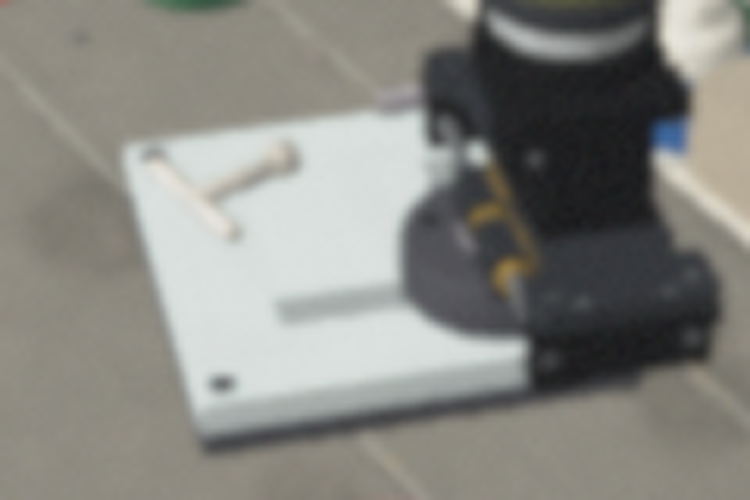

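The carrier is at the corner (side-view estimate 49,-45 mm) and the first leg is empty. Now I push along +y.

step_arm:
  steps: [0,3,8,0,0,0,0,8,0,0,0,0,6,0,0,0,0,8,0,0,0,0,8,0,0,0,0,8,0,0,0,0,8,0,0,0,0,0,0,0]

```text
time_s: 7.45
tool_pos: [0.5765, 0.048, 0.2203]
tool_rot: [179.9, 0.0, 160.6]
force: [0.0, 0.6, -0.1]
grip_width: 0.0006
grasp_force: 0.0
```

```bash
python3 -c "
from h import *
look('s5')"
```

```text
7.45 [0.576461   0.0480415  0.22026977] 160.59027849930473 [ 0.0057413   0.61915775 -0.08017649] jig [ 0.04477975 -0.06784409]
side [312 161  18  11  49] [320.24489796 166.08163265] [ 0.12459522 -0.22206922]
side [274 170   7   8  50] [276.88 173.28] [ 0.20047139 -0.09225029]
side [298 187   9  10  73] [301.7260274  191.60273973] [ 0.04921591 -0.0150574 ]
```

View pics/s5.png

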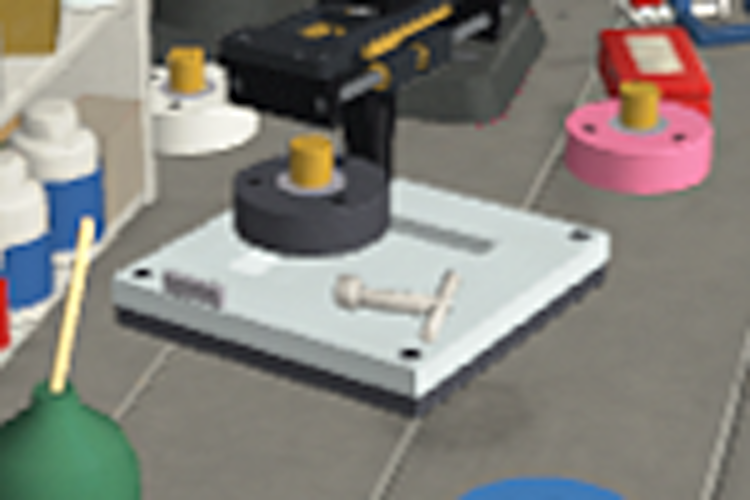

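The carrier is in the second leg, flat, at about y = -15 mm, and the finger touches only the rim. I'll continue.

step_arm:
  steps: [0,0,8,0,0,0,0,8,0,0,0,0,8,0,0,0,0,8,0,0,0,0,8,0,0,0,0,8,0,0,0,0,4,0,0,0,0,2,0,0,0,0,2,0,0,0,0,0,0,0]

```text
time_s: 8.8
tool_pos: [0.5947, 0.0994, 0.2203]
tool_rot: [180.0, 0.0, 160.5]
force: [-0.8, -0.5, -1.0]
grip_width: 0.0006
grasp_force: 0.6
```

step_arm:
  steps: [0,0,2,0,0,0,0,2,0,0,0,0,0,0,0]

```text
time_s: 9.18
tool_pos: [0.5962, 0.1035, 0.2204]
tool_rot: [180.0, 0.0, 160.5]
force: [-0.3, -0.6, -0.1]
grip_width: 0.0008
grasp_force: 0.5
```

step_arm:
  steps: [0,0,2,0,0,0,0,0,0,0]

```text
time_s: 9.43
tool_pos: [0.5968, 0.1051, 0.2204]
tool_rot: [180.0, 0.0, 160.5]
force: [-0.8, -1.5, -0.3]
grip_width: 0.0004
grasp_force: 0.8
```

step_arm:
  steps: [0,0,2,0,0,0,0,0,0,0]

```text
time_s: 9.68
tool_pos: [0.5975, 0.107, 0.2204]
tool_rot: [180.0, 0.0, 160.5]
force: [-0.1, -1.6, -0.2]
grip_width: 0.0006
grasp_force: 0.9
```

```bash
python3 -c "
from h import *
look('s6')"
```

```text
9.675 [0.59749525 0.10697109 0.22037599] 160.5216021981024 [-0.11287884 -1.64628877 -0.21057806] jig [ 0.04495535 -0.00527328]
side [299 167  19  11  53] [307.49056604 172.45283019] [ 0.12508211 -0.15106999]
side [285 195   9  10  78] [288.76923077 199.20512821] [0.04720083 0.04843245]
```

step_arm:
  steps: [0,0,2,0,0,0,0,0,0,0]

```text
time_s: 10.02
tool_pos: [0.5979, 0.1075, 0.2204]
tool_rot: [-179.9, -0.0, 160.5]
force: [-2.6, -4.9, 2.7]
grip_width: 0.0004
grasp_force: 2.6
```

step_arm:
  steps: [0,0,1.5,0,0,0,0,0,0,0]

```text
time_s: 10.28
tool_pos: [0.5981, 0.1078, 0.2204]
tool_rot: [-179.8, -0.1, 160.4]
force: [-3.9, -6.7, 4.4]
grip_width: 0.0007
grasp_force: 3.9
```

The tool has stopped moving and the force is rising, so the carrier is against the slot's closed end. I'll back off and check.

step_arm:
  steps: [0,0,-6,0,0,0,0,-20,0,0,0,0,-40,0,0,0,0,-50,0,0,0,0,0,-40,0,0,0,0,-50,0,0,0,0,0,0]

```text
time_s: 11.15
tool_pos: [0.5612, -0.0003, 0.3148]
tool_rot: [179.7, 0.5, 160.5]
force: [1.1, 0.1, -0.4]
grip_width: 0.0004
grasp_force: 0.0
```

```bash
python3 -c "
from h import *
look('s7')"
```

```text
11.15 [ 5.61158480e-01 -2.90737625e-04  3.14821971e-01] 160.46098196099126 [ 1.14938443  0.06915833 -0.41971849] jig [ 0.04647325 -0.11851267]
scene [318 181   7   9  51] [321.03921569 184.45098039] [0.04623051 0.04953554]
side [274 170   7   8  50] [276.88 173.28] [ 0.20047139 -0.09225029]
side [285 194   9  11  79] [288.70886076 199.06329114] [0.0479273  0.04774872]
```

View pics/s7.png

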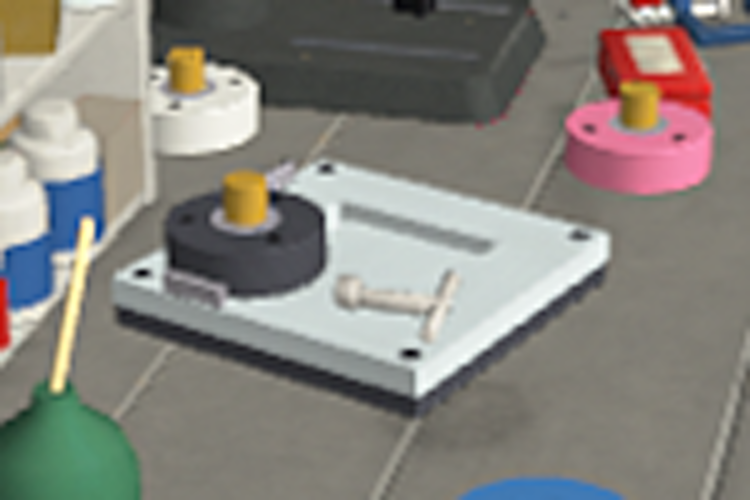

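The carrier sits flat and home against the stop at (crop 245,245), measured at about (47,48) mm. The chuck key is where it was and the robot is clear, so I'm handing in.

```bash
python3 -c "
from cell import env
print(env.sign_off())"
```

```text
the job is handed in; nothing more can be done
None
```

The carrier was pushed along the first leg to the corner, then along the second leg to the slot's closed end, where both cameras put it flat at about (47, 48) mm in the jig frame; the robot is clear and the job is handed in, with no verdict returned.

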